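# Snap the sealing cover onto the specimen holder and keep it pressed down

### The arm

A 6-joint arm with a two-finger parallel gripper is mounted at the origin on the work surface. World frame = base frame: x ahead of the robot, y to its left, z up, the work surface at z = 0. Lengths are in m, angles in rad, forces in N, time in s.
With the tool pointing down it reaches from about 0.325 to 0.9 m from the base axis. Payload 3.5 kg.
Tool frame: the origin (TCP) lies at the very end of the fingers, on their centre line; the grasp point (between the pads) lies 19 mm behind it; y points along the fingers, z is the direction in which the jaws open and shut, and the axes are right-handed (so a half turn about y gives the same grasp; the last joint's range is limited). The gripper opens to 85 mm and grips with 20 to 120 N. Pads are 22 mm wide; open, the fingers measure 114 mm over their backs; the gripper's body (76 mm by 85 mm) begins 54 mm behind the grasp point. The pads swing forward as they close: fully open they stand 13 mm farther back than shut.
Start: joints at [1.107, 0.276, -0.026, 1.268, 0, 1.467], TCP at [0.221, 0.585, 0.231] pointing down, gripper open.
Joint ranges: [-3.12, 3.12], [-0.85, 1.88], [-1.08, 1.24], [-1.95, 2.15], [-1.57, 1.53], [-3.14, 3.14]. Speed limits (rad/s): [2.57, 2.57, 3.14, 3.14, 3.14, 3.14].

### API

Orientations are given as a unit quaternion [w, x, y, z].
In Python, from cell import robot gives the robot as it stands.
- The arm moves only by the shell command python3 -m crank 'ROWS'. ROWS is text: rows parted by semicolons, each of 5 numbers parted by spaces: the opening in per cent of the stroke, from 0 (shut) to 100 (fully open), then the shift along the tool's x, y, z in mm, then the turn about the tool's y in degrees. In form: jaw tx ty tz yaw; .... A call has 1 to 12 rows; each row is the pose to reach, as a shift and turn from the pose commanded when the call began, along the tool's axes at that moment; what a row does not reach only later rows make up. A row lasts 1/10 s, in which the tool goes at most 50 mm and 8.59 degrees, less where a joint would pass 70% of its speed; a pose out of reach is approached as far as the arm can. A call with a gripper value outside its range is refused whole. The fingers move at their own pace and stop on an object; the grip force is fixed at half the most. Time passes only in rows, so rows that repeat a pose let the fingers close. It gives the time, the measured TCP pose, the force and the opening at its end, in the units of the state.
- robot.read_state(): the state, without advancing time (a new reading comes with each control period).
- robot.capture(name): name is "side" or "top" or "wrist"; returns a dict with "image" (384x512x3 uint8, blue, green, red), "fx", "fy", "cx", "cy" (pixels), "dist" ([k1, k2, p1, p2, k3] as OpenCV has them; the pictures are not rectified), "cam_to_world" (4x4, takes a point from camera to world coordinates). Camera axes: x right, y down, z forward; pixel columns grow to the right and rows downward; lengths in m; the calibration is good to about 2 mm. A picture is of the moment at which its call begins. There is no depth.
- robot.sign_off(): hands the job in, once; it reports no verdict.
Trained networks look in a picture, given as the dict that the camera call returned (one of the last four; its "shot" number tells which), for a name from the list of things; names that differ only in an ending like _2 or _b are one class to them, and where a whole thing is asked for, a point or a joint stands for the part that bears it (a point fixed in the world has none). Each returns a list of dicts, best first, with "p" (0 to 1); they miss things now and then, are a little off and sometimes report something else, mostly with a low value. They report only what shows in the picture. A call takes as long as a camera call. They do not tell look-alikes from the thing itself.
- robot.spot_in(label, picture): "extent" ([left, top, width, height] in pixels, round what is visible of it).
- robot.regions_of(label, picture): "mask" (384x512 bool, what is visible of it) and "extent" ([left, top, width, height] in pixels, round what is visible of it).
- robot.spot_point(label, picture): "at" ([column, row] in pixels: a listed point, or the origin of a listed thing).
The state is a dict: "clock": time; "joints": joint angles; "joint_vel": joint speeds; "joint_efforts": joint torques, N m; "ee_pos": TCP position; "tcp_rot": TCP orientation; "wrist_force": force on the tool from outside, world axes, zero at the start; "moment": the same for the moment, N m; "opening": finger opening in m.
Only numpy, scipy, OpenCV 4.12 (cv2) and the standard library are available. Lean on these libraries where they do the work, as an engineer would, in place of code of your own. Each camera call takes 0.05 s, during which the arm holds its last target. There are 200 camera calls.

### The job

Close the airtight specimen holder: pick up the larger of the two grey covers by its finger rib, set it square over the open holder and press straight down until both spring clips snap over its ends, then keep pressing so that it stays squeezed fully home on the rim against its rubber seal. Finish while still holding the cover pressed down; do not let go. Leave the other things on the bench where they are.

Things in the scene. Friction and masses are not known exactly. Their poses are not given: they have to be found in the camera images.
- holder: Open aluminium specimen holder screwed to the middle of a dark 190 (x) x 130 (y) x 10 mm plate with threaded holes; fixed. Origin: centre of the plate's underside, on the bench; z up. Holder outside 90 (x) x 66 (y) mm, walls 6 mm, cavity 78 x 54 mm and 18 mm deep, rim top 34 mm above the bench. A small specimen lies on the cavity floor.
- holder_seat (a point): Centre of the rim plane, 34 mm above the bench; axes as the holder. The cover's face rests here when fully home. A black rubber seal stands 3 mm above it and springs: 1 N at first touch, 5 N with the cover 1 mm above home, 8 N at home. Unpushed, the seal lifts a snapped cover to 2 mm above home, where the clips hold it.
- clip_a (a joint): Sheet-steel spring clip at the holder's +x end, 24 mm wide (y), top 54 mm above the bench, with a sloping inner face and a nose reaching in to 43 mm from the centre. 0 rad upright (at rest, and again when snapped over the cover); grows as it is bent outwards, 0.10 to 0.15 as the cover passes.
- clip_b (a joint): The same spring clip at the holder's -x end, same values.
- cover: The larger grey plastic cover, the one to fit, 80 to 170 g: plate 92 (x) x 62 (y) x 6 mm, its x ends bevelled below to a lip; under it a plug 74 x 50 x 12 mm, its lowest 9 mm tapered to 66 x 42, that enters the cavity; on top, central, a finger rib 44 (x) x 18 (y) x 26 mm high. It lies plug down on the tile. Origin: centre of the plug's underside; z up. Fits either way round (half turn).
- cover_face (a point): Centre of the underside of the cover's plate, 12 mm above the cover's origin; comes to holder_seat when home. Lowered, the cover meets the clips' slopes about 10 mm above home; the push climbs to roughly 7 to 15 N, the clips snap about 2 mm above home and the force drops at once to a few newtons.
- cover_grip (a point): Point in the finger rib to grip, 40 mm above the cover's origin, 22 mm above the plate's top and 4 mm below the rib's top. The rib is 18 mm wide along the cover's y.
- spare: A smaller cover of the same make, for another holder: plate 62 x 42 mm, rib 30 x 18 x 26 mm. Also on the white tile. Leave it.
- tile: White ceramic tile 150 (x) x 250 (y) x 6 mm, fixed; the two covers lie on it. Origin: centre of its underside.
- brass_ring: Loose brass ring, 28 mm across, 10 mm high, on a corner of the breadboard plate. Leave it.
- bottle: White plastic bottle, 60 mm across, 160 mm tall, standing at the robot's right. Leave it.
- jar: Small amber jar, 54 mm across, 60 mm tall, at the back. Leave it.
- driver: Yellow-handled screwdriver, 160 mm long, lying at the back. Leave it.
- tweezers: Steel tweezers, 130 mm long, lying at the robot's left. Leave them.
- dish: Clear round dish with a lid, 62 mm across, 17 mm high, at the robot's left. Leave it.
Not all that is in view belongs to the job. What is shaped like the cover but brown, pink or yellow is not meant.

How it is judged:
On the way, in this order (a step that is already met when the one before it is completed fails the run):
1. the cover is lifted clear of the tile in the gripper (height (world z) of cover above 0.03 m and contact force between the fingers and cover above 0.5 N), for 0.2 s.
2. the cover is snapped on: it lies in the holder under both clips and both have sprung back upright (horizontal distance between cover_face and holder_seat below 0.004 m and angle between the x axis of cover and the x axis of holder, either way round below 0.08 rad and z of cover_face in the frame of holder_seat below 0.003 m and angle between cover's own z axis and vertical below 0.05 rad and value of joint each of clip_a, clip_b below 0.04 rad), for 0.1 s.
At the end, for the whole second after the job is handed in: Cover square in the holder (centre within 4 mm, 0.08 rad; tilt under 0.05 rad), both clips sprung back over its ends (under 0.04 rad), and the gripper still pressing it: its face within 1.2 mm of the rim plane and over 3 N between fingers and cover, through the last second (horizontal distance between cover_face and holder_seat below 0.004 m and angle between the x axis of cover and the x axis of holder, either way round below 0.08 rad and z of cover_face in the frame of holder_seat between -0.003 and 0.0012 m and angle between cover's own z axis and vertical below 0.05 rad and value of joint each of clip_a, clip_b below 0.04 rad and contact force between the fingers and cover above 3 N); the arm keeps its last pose, push and grip.
It fails at once if another thing on the bench is moved more than 30 mm (distance of any of spare, brass_ring, bottle, jar, driver, tweezers, dish from where it was at the start of the episode above 0.03 m).
It fails at once if the bottle or the jar is tipped over (angle between any of bottle, jar's own z axis and vertical above 0.6 rad).
It also fails if it takes over 51 s, if anything falls off the work surface, if the arm or the gripper's body presses on something with over 40 N, if the wrist force passes 120 N, or if a joint passes its speed limit or range.

## Working session

There is one attempt and no reset: what is moved stays moved. The work goes in short steps, Python scripts to look and compute and a shell command to move; the robot and the scene stay as the last step left them, time stands still between calls to the robot, and variables do not carry over. Pictures are saved under pics/ and viewed, about 8 in all and at most 12, crops included, and the job is handed in when it is done.

```bash
ls; mkdir -p pics; python3 - <<'E'
from cell import robot
import cv2,numpy as np
s=robot.read_state();print({k:np.round(v,4) for k,v in s.items()})
ims=[]
for n in("top","side"):
    p=robot.capture(n);im=p["image"].copy()
    print(n,p["fx"],p["cx"],p["cy"],p["dist"],np.round(p["cam_to_world"],3).tolist())
    for l in("cover","holder","spare","tile","brass_ring"):
        print(l,[(np.round(r["extent"]).tolist(),round(r["p"],2)) for r in robot.spot_in(l,p)[:3]])
    for l in("cover_grip","cover","holder_seat","holder","cover_face","clip_a"):
        print(l,[(np.round(r["at"],1).tolist(),round(r["p"],2)) for r in robot.spot_point(l,p)[:3]])
    cv2.imwrite(f"pics/{n}0.png",im)
print(robot.read_state()["clock"])
E
```

```text
pics
{'clock': np.float64(0.0), 'joints': array([ 1.1066,  0.2772, -0.0279,  1.2679,  0.    ,  1.4674]), 'joint_vel': array([-0.0004,  0.0021, -0.0014,  0.0006,  0.0024, -0.0002]), 'joint_efforts': array([ 1.70000e-03, -4.45508e+01,  2.95203e+01,  1.63000e-02,
        1.00000e-04,  0.00000e+00]), 'ee_pos': array([0.2203, 0.5841, 0.2301]), 'tcp_rot': array([-0.6949,  0.6964, -0.1271,  0.1266]), 'wrist_force': array([-0.8695,  0.8882,  0.4887]), 'moment': array([ 0.0164, -0.0244,  0.0146]), 'opening': np.float64(0.0852)}
top 357.0177978033677 256.66533780888807 191.3321353649075 [-0.07921304  0.          0.          0.          0.        ] [[0.025, -0.987, 0.159, 0.351], [-1.0, -0.027, -0.011, -0.003], [0.015, -0.159, -0.987, 1.28], [0.0, 0.0, 0.0, 1.0]]
cover [([158.0, 129.0, 27.0, 27.0], 0.86), ([233.0, 142.0, 24.0, 24.0], 0.86), ([187.0, 240.0, 28.0, 23.0], 0.76)]
holder [([274.0, 168.0, 50.0, 66.0], 0.6)]
spare [([165.0, 191.0, 20.0, 13.0], 0.76)]
tile [([160.0, 172.0, 65.0, 47.0], 0.86)]
brass_ring []
cover_grip [([198.5, 250.5], 0.81), ([205.3, 189.6], 0.67), ([170.2, 141.2], 0.58)]
cover [([207.0, 187.9], 0.96), ([198.9, 251.4], 0.82), ([170.3, 144.3], 0.8)]
holder_seat [([301.7, 199.3], 0.69)]
holder [([298.2, 198.4], 0.68)]
cover_face [([173.6, 143.3], 0.82), ([208.3, 191.1], 0.81), ([245.9, 149.6], 0.76)]Traceback (most recent call last):
  File "<stdin>", line 11, in <module>
ValueError: it knows: bottle, brass_ring, cover, cover_face, cover_grip, dish, driver, holder, holder_seat, jar, spare, tile, tweezers
```

```bash
python3 - <<'E'
from cell import robot
import cv2,numpy as np,pickle
for n in("top","side"):
    p=robot.capture(n);im=p["image"].copy()
    if n=="side":
      print(n,p["fx"],p["cx"],p["cy"],p["dist"],np.round(p["cam_to_world"],3).tolist())
      for l in("cover","holder","spare","tile"):
        print(l,[(np.round(r["extent"]).tolist(),round(r["p"],2)) for r in robot.spot_in(l,p)[:4]])
      for l in("cover_grip","cover","holder_seat"):
        print(l,[(np.round(r["at"],1).tolist(),round(r["p"],2)) for r in robot.spot_point(l,p)[:4]])
    pickle.dump(p,open(n+"0.pkl","wb"))
    if n=="top": im=cv2.resize(im[95:290,130:380],None,fx=3,fy=3,interpolation=cv2.INTER_CUBIC)
    cv2.imwrite(f"pics/{n}0.png",im)
print(robot.read_state()["clock"])
E
```

```text
side 368.3609855096348 257.7563413884543 187.91923512383812 [0.02259335 0.         0.         0.         0.        ] [[-0.99, -0.095, 0.103, 0.438], [-0.139, 0.566, -0.813, 0.797], [0.019, -0.819, -0.573, 0.608], [0.0, 0.0, 0.0, 1.0]]
cover [([220.0, 221.0, 46.0, 31.0], 0.87), ([124.0, 256.0, 52.0, 40.0], 0.86), ([182.0, 187.0, 35.0, 22.0], 0.8), ([311.0, 234.0, 48.0, 34.0], 0.76)]
holder [([230.0, 150.0, 78.0, 40.0], 0.85)]
spare [([234.0, 255.0, 21.0, 29.0], 0.85), ([237.0, 154.0, 69.0, 37.0], 0.26)]
tile [([198.0, 219.0, 77.0, 93.0], 0.88)]
cover_grip [([337.6, 241.3], 0.86), ([200.4, 188.9], 0.84), ([147.0, 269.5], 0.81), ([243.2, 228.8], 0.78)]
cover [([153.7, 278.5], 0.89), ([333.8, 256.8], 0.6), ([201.9, 199.6], 0.57), ([246.2, 276.0], 0.43)]
holder_seat [([268.8, 163.6], 0.56), ([270.9, 128.7], 0.4)]
1.0
```

View pics/top0.png

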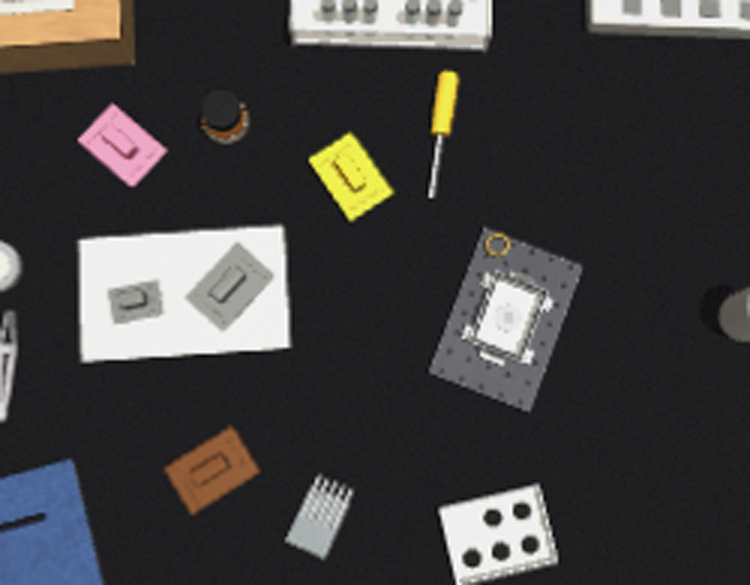

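View pics/side0.png

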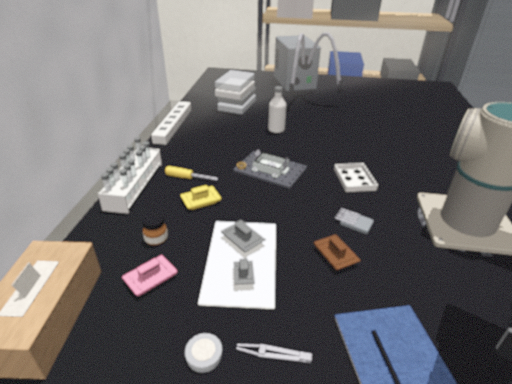

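The top crop shows four large candidates besides the small grey spare at (135,300): grey at crop (230,285), which is full-image (207,190), plus pink, yellow and brown ones. Only the grey one on the white tile fits, and it is clearly larger than the spare. The holder is at crop (507,318), with the ring on its plate corner. Next I measure both roughly.

```bash
cat >h.py <<'E'
from cell import robot
import cv2,numpy as np
from scipy.spatial.transform import Rotation as R
def K(p): return np.array([[p["fx"],0,p["cx"]],[0,p["fy"],p["cy"]],[0,0,1.]])
def ray(p,uv):
    q=cv2.undistortPoints(np.asarray(uv,float).reshape(-1,1,2),K(p),np.array(p["dist"])).reshape(-1,2)
    T=np.array(p["cam_to_world"]);return T[:3,3],np.c_[q,np.ones(len(q))]@T[:3,:3].T
def onz(p,uv,z):
    o,d=ray(p,uv);return (o+d*((z-o[2])/d[:,2])[:,None])[:,:2]
def proj(p,X):
    T=np.linalg.inv(np.array(p["cam_to_world"]))
    return cv2.projectPoints(np.asarray(X,float).reshape(-1,3),cv2.Rodrigues(T[:3,:3])[0],T[:3,3],K(p),np.array(p["dist"]))[0].reshape(-1,2)
def tri(rs):
    A=0;b=0
    for o,d in rs:
        d=d[0]/np.linalg.norm(d[0]);M=np.eye(3)-np.outer(d,d);A=A+M;b=b+M@o
    return np.linalg.solve(A,b)
def rect(p,mask,z):
    c=max(cv2.findContours(mask.astype(np.uint8),cv2.RETR_EXTERNAL,cv2.CHAIN_APPROX_NONE)[0],key=cv2.contourArea)
    return cv2.minAreaRect((onz(p,c.reshape(-1,2),z)*1000).astype(np.float32))
def tool(target,yaw=None):
    """shift in mm along tool axes from present pose; and tool axes"""
    s=robot.read_state();q=s["tcp_rot"];M=R.from_quat([*q[1:],q[0]]).as_matrix()
    return s,M,M.T@(np.asarray(target)-s["ee_pos"])*1000
E
python3 - <<'E'
from h import *
P={}
for n in("top","side"):
    p=P[n]=robot.capture(n)
    for l,zs in(("cover",(.024,)),("spare",(.02,)),("holder",(.01,.03))):
        for r in robot.regions_of(l,p)[:5]:
            print(n,l,round(r["p"],2),np.round(r["extent"]),[ [np.round(x,1) for x in rect(p,r["mask"],z)] for z in zs])
    for l in ("cover_grip","holder_seat","brass_ring","spare"):
        print(l,[(np.round(r["at"],1).tolist(),round(r["p"],2)) for r in robot.spot_point(l,p)[:5]])
print(tri([ray(P["top"],[205.3,189.6]),ray(P["side"],[243.2,228.8])]),tri([ray(P["top"],[301.7,199.3]),ray(P["side"],[268.8,163.6])]))
s,M,_=tool([0,0,0]);print(M,s["clock"])
p=robot.capture("wrist");print(np.round(np.linalg.inv(np.r_[np.c_[M,s["ee_pos"]],[[0,0,0,1]]])@np.array(p["cam_to_world"]),4),p["fx"])
E
```

```text
top cover 0.97 [158. 133.  26.  21.] [[array([724.1, 300.7]), array([91.4, 60. ]), np.float64(49.8)]]
top cover 0.79 [188. 240.  28.  25.] [[array([336.4, 172.7]), array([63.4, 87.7]), np.float64(33.4)]]
top cover 0.64 [230. 138.  31.  30.] [[array([691.5,  24.9]), array([97. , 64.9]), np.float64(36.7)]]
top cover 0.62 [190. 173.  31.  34.] [[array([552.9, 164.4]), array([61.8, 93.2]), np.float64(47.4)]]
top spare 0.75 [165. 191.  18.  12.] [[array([531. , 276.8]), array([43.2, 58. ]), np.float64(15.8)]]
top holder 0.8 [275. 170.  49.  63.] [[array([ 526. , -167.7]), array([135.3, 195.7]), np.float64(70.3)], [array([ 523.2, -165.1]), array([133.2, 192.6]), np.float64(70.3)]]
cover_grip [([206.3, 189.0], 0.82), ([198.6, 249.0], 0.74), ([241.7, 153.5], 0.73), ([170.7, 140.1], 0.64), ([174.6, 199.0], 0.32)]
holder_seat [([299.3, 202.4], 0.97)]
brass_ring [([292.8, 175.8], 0.46)]
spare [([173.7, 197.3], 0.77)]
side cover 0.75 [181. 188.  39.  20.] [[array([690.7,  30.6]), array([91.9, 86.8]), np.float64(37.7)]]
side cover 0.68 [218. 220.  49.  29.] [[array([553.6, 163.5]), array([65.4, 9
[... 437 characters left out ...]
.0)], [array([ 519.9, -136. ]), array([147.3, 188.3]), np.float64(70.0)]]
cover_grip [([244.5, 225.7], 0.85), ([147.3, 264.7], 0.74), ([338.2, 242.0], 0.64), ([203.5, 187.5], 0.56)]
holder_seat [([270.1, 157.7], 0.6)]
brass_ring []
spare [([244.4, 274.1], 0.75)]
[0.55120225 0.16355129 0.04267864] [ 0.53012363 -0.17954449  0.01538752]
[[ 9.35626324e-01 -1.30406050e-05  3.52992041e-01]
 [-3.52992041e-01 -3.51892905e-05  9.35626324e-01]
 [ 2.20406180e-07 -9.99999999e-01 -3.75272563e-05]] 1.8
[[-2.000e-04  9.464e-01  3.230e-01 -8.300e-02]
 [-5.000e-04 -3.230e-01  9.464e-01 -1.420e-01]
 [ 1.000e+00  0.000e+00  6.000e-04  0.000e+00]
 [ 0.000e+00  0.000e+00  0.000e+00  1.000e+00]] 268.7837829410244
```

```bash
python3 -m crank '100 459 30 -276 22;100 459 30 -276 22;100 459 30 -276 22;100 459 30 -276 22;100 459 30 -276 22;100 459 30 -276 22;100 459 30 -276 22;100 459 30 -276 22;100 459 30 -276 22;100 459 30 -276 22;100 459 30 -276 22;100 459 30 -276 22'
python3 -m crank '100 0 0 0 0;100 0 0 0 0;100 0 0 0 0'
python3 - <<'E'
from h import *
import pickle
p=robot.capture("wrist");pickle.dump(p,open("w1.pkl","wb"))
s,M,t=tool([.552,.164,.2]);print(t,np.degrees(np.arctan2(M[1,2],M[0,2])),s["clock"])
for r in robot.regions_of("cover",p): print(round(r["p"],2),r["extent"],rect(p,r["mask"],.024))
for l in("cover_grip","cover_face","spare"): print(l,[(r["at"],round(r["p"],2)) for r in robot.spot_point(l,p)])
cv2.imwrite("pics/w1.png",p["image"])
E
```

```text
clock: 3.05
ee_pos: [0.5556, 0.161, 0.2011]
tcp_rot: [-0.658, 0.658, -0.258, 0.26]
wrist_force: [-0.1, -0.4, 0.0]
opening: 0.0855
clock: 3.35
ee_pos: [0.5518, 0.1656, 0.2014]
tcp_rot: [0.659, -0.659, 0.257, -0.257]
wrist_force: [0.1, 0.5, -0.8]
opening: 0.0856
[ 1.18792189  1.46117674 -1.10447632] 47.440641284037184 3.4
0.95 [211.7, 280.0, 69.4, 41.8] ((688.6182250976562, 29.111186981201172), (89.80842590332031, 68.10111999511719), 35.88569641113281)
0.89 [382.6, 174.3, 79.5, 48.0] ((719.2549438476562, 303.2837219238281), (91.0195083618164, 61.54463577270508), 50.62474060058594)
0.81 [225.1, 138.1, 53.1, 72.7] ((552.0234985351562, 162.53671264648438), (61.314579010009766, 90.70465850830078), 49.0147590637207)
0.67 [90.5, 1.5, 69.1, 76.2] ((346.0433654785156, 168.7548828125), (65.11785125732422, 73.29875183105469), 35.30329895019531)
0.16 [281.4, 63.5, 57.5, 66.9] ((531.3458251953125, 273.7503356933594), (42.458152770996094, 62.895076751708984), 12.99565315246582)
cover_grip [([244.9, 313.5], 0.92), ([432.5, 207.9], 0.85), ([254.0, 179.4], 0.76), ([114.1, 16.5], 0.61)]
cover_face [([421.1, 197.5], 0.86), ([119.7, 20.0], 0.68)]
spare [([310.0, 97.4], 0.6)]
```

View pics/w1.png

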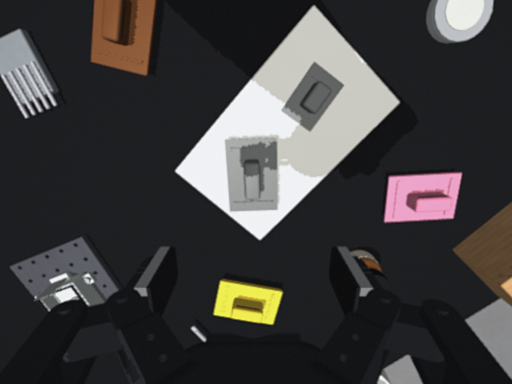

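```bash
python3 - <<'E'
from h import *
import pickle
p=pickle.load(open("w1.pkl","rb"))
S=5;x0,y0=190,115;im=cv2.resize(p["image"][y0:y0+115,x0:x0+130],None,fx=S,fy=S,interpolation=cv2.INTER_CUBIC)
def draw(cx,cy,a,w,h,z,col):
    a=np.radians(a);ux=np.array([np.cos(a),np.sin(a)]);uy=np.array([-ux[1],ux[0]])
    c=[np.r_[np.array([cx,cy])+ux*i*w/2+uy*j*h/2,z] for i,j in((1,1),(1,-1),(-1,-1),(-1,1))]
    q=(proj(p,c)-[x0,y0]+.5)*S
    cv2.polylines(im,[q.astype(np.int32)],True,col,1)
draw(.552,.1628,49-90,.092,.062,.024,(0,0,255))
draw(.552,.1628,49-90,.044,.018,.050,(0,255,0))
cv2.imwrite("pics/c1.png",im)
E
```

```text
(no output)
```

View pics/c1.png

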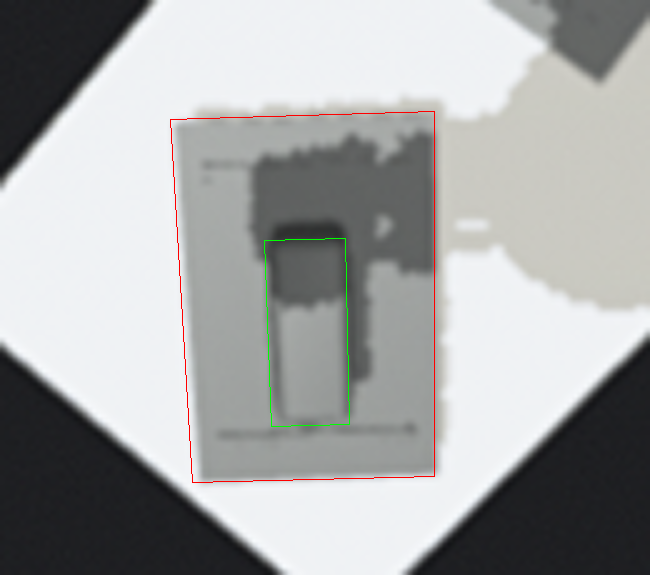

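The crop confirms the larger grey cover on the white tile: the overlay of its 92x62 plate and 44x18 rib fits within about 1 mm. I descend partway with the jaws at half opening.

```bash
python3 -m crank '50 1 125 -1 -1.8;50 1 125 -1 -1.8;50 1 125 -1 -1.8;50 1 125 -1 -1.8;50 1 125 -1 -1.8;50 1 125 -1 -1.8'
python3 - <<'E'
from h import *
p=robot.capture("wrist");tt=[]
for _ in range(3):
    robot.capture("wrist");s,M,t=tool([.5523,.1632,.029]);tt.append(t)
print(np.round(tt,2),np.degrees(np.arctan2(M[1,2],M[0,2])),M[2],s["clock"])
im=p["image"]
for r in robot.regions_of("cover",robot.capture("wrist"))[:2]: print(round(r["p"],2),r["extent"])
cv2.imwrite("pics/w2.png",im)
E
```

```text
clock: 4.2
ee_pos: [0.5549, 0.1636, 0.0787]
tcp_rot: [0.663, -0.662, 0.245, -0.248]
wrist_force: [0.2, 0.5, 0.0]
opening: 0.0428
[[-1.88 49.8  -2.11]
 [-1.68 49.52 -1.83]
 [-1.47 49.21 -1.52]] 49.12927525688049 [ 0.00222664 -0.99999378  0.00273563] 4.4
0.96 [1.9, 0.0, 86.8, 49.0]
0.72 [211.0, 152.3, 82.8, 107.1]
```

View pics/w2.png

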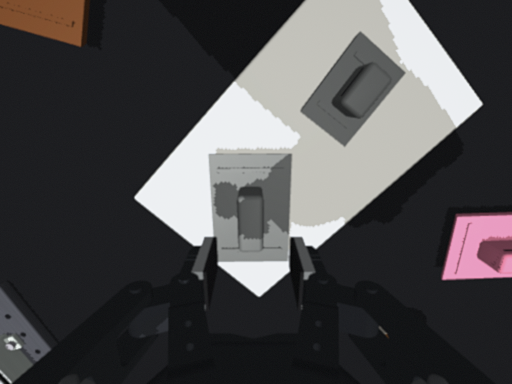

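Plate and rib lie square between the jaws, with the rib at column 251 and the jaw middle near 253. I go down, settle and close.

```bash
python3 -m crank '50 -0.5 47 -0.7 -0.8;50 -0.5 47 -0.7 -0.8;50 -0.5 47 -0.7 -0.8;50 -0.5 47 -0.7 -0.8;50 -0.5 47 -0.7 -0.8;0 -0.5 47 -0.7 -0.8;0 -0.5 47 -0.7 -0.8;0 -0.5 47 -0.7 -0.8;0 -0.5 47 -0.7 -0.8;0 -0.5 47 -0.7 -0.8;0 -0.5 47 -0.7 -0.8'
python3 -m crank '0 0 -30 0 0;0 0 -60 0 0;0 0 -100 0 0;0 0 -100 0 0;0 0 -100 0 0;0 0 -100 0 0;0 0 -100 0 0'
```

```text
clock: 5.6
ee_pos: [0.553, 0.1631, 0.0306]
tcp_rot: [0.665, -0.664, 0.242, -0.243]
wrist_force: [-0.4, 0.5, 5.4]
opening: 0.0165
clock: 6.3
ee_pos: [0.5502, 0.1625, 0.1273]
tcp_rot: [-0.664, 0.665, -0.244, 0.241]
wrist_force: [0.5, -0.4, -2.0]
opening: 0.0165
```

```bash
python3 -m crank '0 99 -41 -305 -20.4;0 99 -41 -305 -20.4;0 99 -41 -305 -20.4;0 99 -41 -305 -20.4;0 99 -41 -305 -20.4;0 99 -41 -305 -20.4;0 99 -41 -305 -20.4;0 99 -41 -305 -20.4;0 99 -41 -305 -20.4;0 99 -41 -305 -20.4;0 99 -41 -305 -20.4;0 99 -41 -305 -20.4'
python3 - <<'E'
from h import *
import pickle
for _ in range(8): robot.capture("wrist")
p=robot.capture("wrist");s,M,t=tool([.526,-.168,.1]);pickle.dump((p,s,M),open("w3.pkl","wb"))
print(t,np.degrees(np.arctan2(M[1,2],M[0,2])),M[2],s["clock"],s["ee_pos"],s["wrist_force"],s["opening"])
for r in robot.regions_of("holder",p): print(round(r["p"],2),r["extent"],rect(p,r["mask"],.01))
for l in("holder_seat","holder","brass_ring"): print(l,[(r["at"],round(r["p"],2),onz(p,r["at"],.034)) for r in robot.spot_point(l,p)])
cv2.imwrite("pics/w3.png",p["image"])
E
```

```text
clock: 7.5
ee_pos: [0.4314, -0.1333, 0.1699]
tcp_rot: [0.697, -0.697, 0.12, -0.12]
wrist_force: [-0.4, -0.1, -1.9]
opening: 0.0165
[1.00499325e+02 7.03639721e+01 6.51289948e-02] 70.33231074007188 [ 1.03562439e-04 -9.99999995e-01  1.49236559e-05] 7.95 [ 0.43133462 -0.13423538  0.17035356] [ 0.40843489  0.42833093 -1.57118815] 0.016560007233448398
0.93 [203.1, 185.7, 69.5, 127.5] ((606.9669189453125, -197.37693786621094), (54.6363410949707, 13.871169090270996), 70.318115234375)
holder_seat []
holder []
brass_ring []
```

View pics/w3.png

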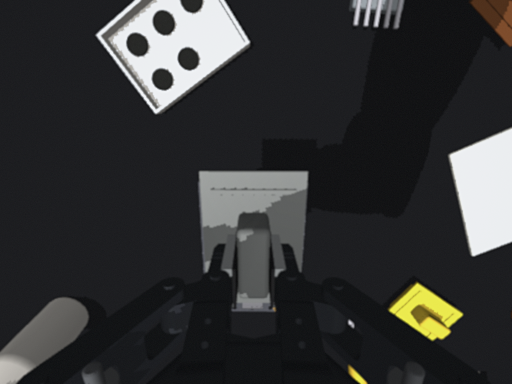

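The holder is behind the hand in this view; the held cover looks square at columns 200–308. I move 235 mm along tool +x so the camera sees the holder.

```bash
python3 -m crank '0 235 0 0 0;0 235 0 0 0;0 235 0 0 0;0 235 0 0 0;0 235 0 0 0;0 235 0 0 0;0 235 0 0 0;0 235 0 0 0'
python3 - <<'E'
from h import *
import pickle
for _ in range(10): robot.capture("wrist")
p=robot.capture("wrist");s,M,t=tool([.526,-.168,.1]);pickle.dump((p,s,M),open("w4.pkl","wb"))
print(t,np.degrees(np.arctan2(M[1,2],M[0,2])),M[2],s["clock"],s["ee_pos"],s["wrist_force"],s["opening"])
for r in robot.regions_of("holder",p): print(round(r["p"],2),r["extent"],rect(p,r["mask"],.01))
for l in("holder_seat","holder","brass_ring"): print(l,[(r["at"],round(r["p"],2),onz(p,r["at"],.034)) for r in robot.spot_point(l,p)])
im=p["image"]
cv2.imwrite("pics/w4.png",cv2.resize(im,None,fx=1.5,fy=1.5,interpolation=cv2.INTER_CUBIC))
E
```

```text
clock: 8.95
ee_pos: [0.6514, -0.2129, 0.1698]
tcp_rot: [0.697, -0.697, 0.121, -0.12]
wrist_force: [-1.6, 0.4, -1.8]
opening: 0.0165
[-1.34388061e+02  7.04310315e+01  9.30406766e-02] 70.32576632817025 [ 1.52426261e-04 -9.99999988e-01 -2.32944389e-06] 9.5 [ 0.65250138 -0.21332852  0.17045152] [ 0.52684072 -0.6133951  -1.255154  ] 0.01657820512461769
0.77 [189.5, 0.0, 132.3, 143.2] ((550.1322631835938, -177.2084503173828), (129.2117919921875, 137.20541381835938), 70.29270935058594)
holder_seat [([250.6, 43.1], 0.75, array([[ 0.52452688, -0.16975711]]))]
holder [([256.0, 50.0], 0.75, array([[ 0.53162674, -0.16697845]]))]
brass_ring [([291.3, 125.1], 0.62, array([[ 0.60779274, -0.15614497]]))]
```

View pics/w4.png

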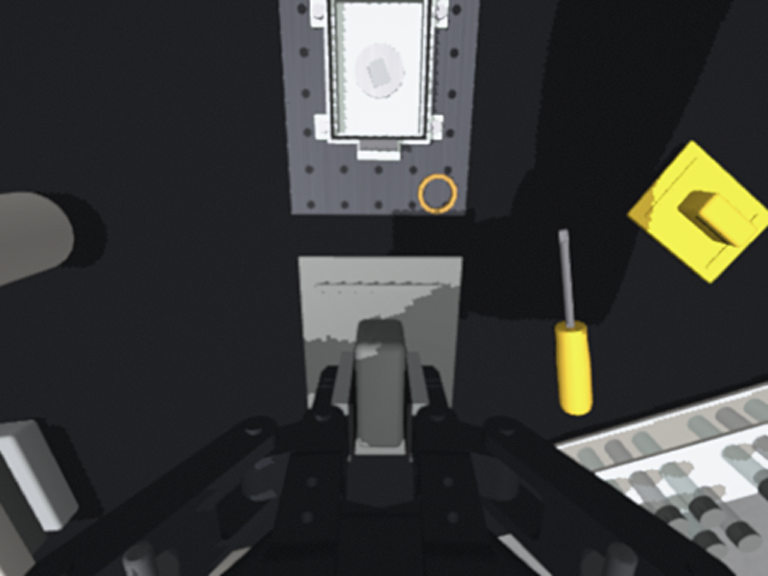

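```bash
cat > rel.py <<'E'
from h import *
def tf(p,s,M,uv,z): # tool-frame x,z (mm) of pixels on plane z
    w=onz(p,uv,z); d=np.c_[w,np.full(len(w),z)]-s["ee_pos"]; return np.round((d@M*1000)[:,[0,2]],1),np.round(w*1000,1)
E
python3 - <<'E'
from rel import *
import pickle
p,s,M=pickle.load(open("w4.pkl","rb"))
print(p["cx"],p["cy"],p["dist"])
f=lambda a:(np.array(a,float)+.5)/1.5-.5
print("plate",*tf(p,s,M,f([[291,214],[466,213],[279,0],[478,0]]),.01))
print("cover edge",*tf(p,s,M,f([[299,257],[462,257],[306,380],[456,370]]),s["ee_pos"][2]-.006))
# rectified near-edge profile
g=cv2.cvtColor(p["image"],cv2.COLOR_BGR2GRAY).astype(int)
print(g[80:150,215],'\n',g[132,185:325].tolist(),'\n',g[20,180:330].tolist(),'\n',g[175,190:320].tolist(),'\n',g[160:180,240].tolist())
E
```

```text
252.9719755653684 193.97527887081995 [-0.01913405  0.          0.          0.          0.        ]
plate [[ -40.6  -65.9]
 [ -41.3   64.4]
 [-177.2  -64.5]
 [-177.3   63.2]] [[ 592.1 -261.8]
 [ 635.3 -138.8]
 [ 463.9 -214.4]
 [ 506.9  -94.1]]
cover edge [[-46.2 -30.4]
 [-46.2  31.1]
 [  6.9 -30.9]
 [  2.1  31.9]] [[ 598.8 -226.4]
 [ 619.5 -168.5]
 [ 648.6 -244.7]
 [ 665.2 -184. ]]
[243 242 242 242 242 242 242 236 228 242 247 247 228 138 100 106 108 108
 109 109 109 108 109 109 108 109 108 109 108 108 110 110 110 110 109 109
 109 110 109 111 111 111 111 111 113 111 111 112 112 112 112 113 112 113
 112 112 112 113 113 113 114 112  90  50  31  32  32  34  32  31] 
 [32, 33, 31, 32, 32, 31, 31, 34, 57, 93, 114, 116, 113, 113, 112, 114, 114, 114, 113, 113, 112, 110, 112, 113, 114, 113, 112, 111, 112, 113, 112, 109, 107, 108, 108, 110, 109, 110, 111, 111, 109, 109, 111, 110, 108, 109, 110, 109, 109, 110, 110, 111, 110, 108, 108, 107, 107, 107, 108, 108, 108, 108, 105, 105, 105, 105, 106, 106, 106, 107, 108, 107, 108, 105, 105, 107, 107, 107, 107, 107, 106, 106, 106, 106, 108, 109, 109, 108
[... 988 characters left out ...]
35, 30, 28, 62, 130, 170, 174, 170, 171, 171, 170, 170, 170, 170, 170, 170, 170, 170, 171, 170, 170, 169, 169, 169, 170, 169, 170, 169, 168, 168, 169, 169, 169, 169, 168, 168, 168, 168, 169, 168, 168, 168, 168, 167, 168, 167, 168, 167, 168, 168, 167, 168, 167, 168, 167, 167, 166, 166, 166, 167, 167, 166, 166, 165, 166, 166, 166, 166, 167, 166, 166, 165, 165, 164, 165, 165, 165, 165, 165, 165, 165, 165, 165, 164, 165, 164, 165, 164, 164, 164, 164, 163, 163, 163, 163, 164, 163, 164, 164, 163, 163, 163, 163, 164, 163, 163, 162, 162, 162, 163, 164, 160, 122, 61, 20, 18, 21, 19, 23, 23, 20, 23, 20, 21, 20] 
 [32, 33, 33, 33, 33, 31, 34, 33, 32, 29, 56, 114, 155, 169, 169, 167, 167, 167, 167, 167]
```

Plate width measures 130.3 mm (130 expected), its centre is at tool x −136, z −0.7, and yaw is aligned. The cover centre in hand is at about (−0.2, +0.4). I move over the holder and down to a hover.

```bash
python3 -m crank '0 -135.5 0 -1 0;0 -135.5 0 -1 0;0 -135.5 0 -1 0;0 -135.5 20 -1 0;0 -135.5 50 -1 0;0 -135.5 78 -1 0;0 -135.5 78 -1 0;0 -135.5 78 -1 0;0 -135.5 78 -1 0;0 -135.5 78 -1 0;0 -135.5 78 -1 0'
python3 - <<'E'
from h import *
import pickle
for _ in range(5): robot.capture("side")
p=robot.capture("side");q=robot.capture("wrist");s,M,t=tool([.526,-.168,.0466]);pickle.dump((q,s,M),open("w5.pkl","wb"))
print(t,np.degrees(np.arctan2(M[1,2],M[0,2])),s["clock"],s["ee_pos"],s["wrist_force"],s["opening"])
a=cv2.resize(p["image"][95:215,200:340],(560,480),interpolation=cv2.INTER_CUBIC)
c=q["image"]
cv2.imwrite("pics/w5.png",cv2.resize(np.hstack([a[:384],c[:,130:380]]),(800,379)))
E
```

```text
clock: 10.8
ee_pos: [0.5258, -0.1692, 0.0937]
tcp_rot: [-0.696, 0.697, -0.12, 0.122]
wrist_force: [-0.5, -0.3, -0.7]
opening: 0.0164
[ 1.05007373 45.77795452  1.09554872] 70.32829903621369 11.15 [ 0.5246412  -0.16867643  0.09237794] [-0.04778237  0.22725543 -1.19221837] 0.016583649265441824
```

View pics/w5.png

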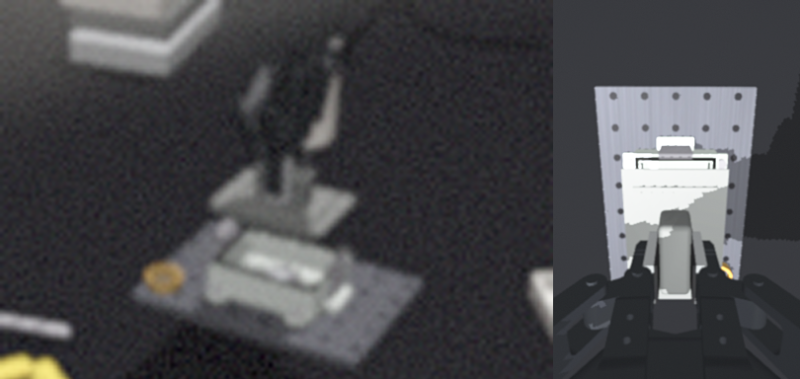

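Wrist view: the far plate edge, clip b and the cover's far edge are all visible, and the cover is centred between the plate sides. I measure the residual numerically.

```bash
python3 - <<'E'
from rel import *
import pickle
p,s,M=pickle.load(open("w5.pkl","rb"))
g=cv2.GaussianBlur(cv2.cvtColor(p["image"],cv2.COLOR_BGR2GRAY),(3,3),0).astype(float)
def cross(v,lo,up,t=None):
    d=np.diff(v[lo:up]);i=np.argmax(abs(d));return lo+i+.5
rows=[110,130,150];L=[[cross(g[r],155,195),r] for r in rows];Rr=[[cross(g[r],315,350),r] for r in rows]
T=[[c,cross(g[:,c],75,100)] for c in(200,230,260,290,310)]
print("plate L",tf(p,s,M,L,.01)[0].tolist(),"R",tf(p,s,M,Rr,.01)[0].tolist(),"far",tf(p,s,M,T,.01)[0].tolist())
z=s["ee_pos"][2]-.0066
C=[[cross(g[r],190,206),r] for r in(195,215,235)];D=[[cross(g[r],295,312),r] for r in(185,195,205)]
print("cov L",tf(p,s,M,C,z)[0].tolist(),"R",tf(p,s,M,D,z)[0].tolist())
print(L,Rr,T,C,D)
im=cv2.resize(p["image"][80:250,150:360],(630,510),interpolation=cv2.INTER_CUBIC);cv2.imwrite("pics/c5.png",im)
E
```

```text
plate L [[-77.3, -63.4], [-61.6, -64.0], [-45.2, -63.9]] R [[-77.3, 65.3], [-61.6, 65.2], [-45.2, 65.0]] far [[-94.0, -41.2], [-94.0, -17.8], [-94.0, 5.6], [-94.0, 29.0], [-94.1, 44.6]]
cov L [[-31.6, -31.2], [-18.9, -31.4], [-5.5, -34.1]] R [[-37.7, 31.6], [-31.6, 30.8], [-25.3, 31.2]]
[[np.float64(173.5), 110], [np.float64(174.5), 130], [np.float64(176.5), 150]] [[np.float64(334.5), 110], [np.float64(332.5), 130], [np.float64(330.5), 150]] [[200, np.float64(87.5)], [230, np.float64(87.5)], [260, np.float64(87.5)], [290, np.float64(87.5)], [310, np.float64(87.5)]] [[np.float64(199.5), 195], [np.float64(200.5), 215], [np.float64(197.5), 235]] [[np.float64(307.5), 185], [np.float64(305.5), 195], [np.float64(305.5), 205]]
```

View pics/c5.png

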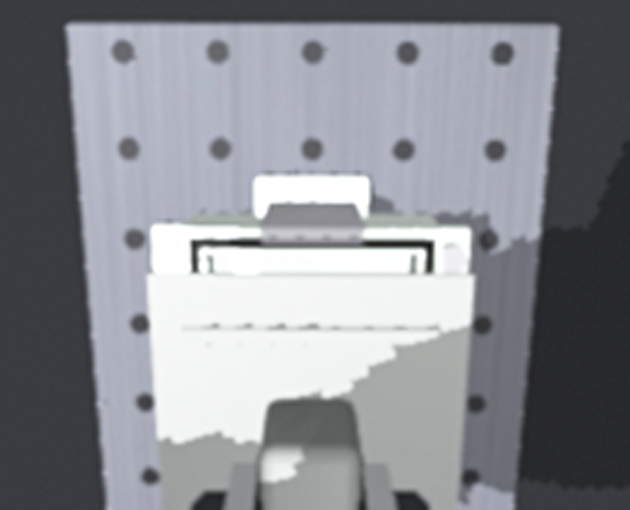

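All estimates agree: correct by about +1.1 mm in x and +0.8 mm in z, with yaw fine. I descend to just above the clips.

```bash
python3 -m crank '0 1.1 0 0.8 0;0 1.1 10 0.8 0;0 1.1 20 0.8 0;0 1.1 28 0.8 0;0 1.1 32 0.8 0;0 1.1 32 0.8 0;0 1.1 32 0.8 0;0 1.1 32 0.8 0'
python3 -m crank '0 0 1 0 0;0 0 2 0 0;0 0 3 0 0;0 0 3 0 0;0 0 3 0 0'
```

```text
clock: 11.95
ee_pos: [0.5264, -0.1685, 0.0607]
tcp_rot: [-0.697, 0.697, -0.121, 0.121]
wrist_force: [0.5, -1.1, -1.5]
opening: 0.0165
clock: 12.45
ee_pos: [0.5258, -0.1683, 0.0573]
tcp_rot: [-0.697, 0.697, -0.121, 0.121]
wrist_force: [-1.1, 0.7, -0.2]
opening: 0.0168
```

Lateral forces are small, so I press in steps.

```bash
python3 -m crank '0 0 1 0 0;0 0 2 0 0;0 0 3 0 0;0 0 3 0 0;0 0 3 0 0'
python3 -m crank '0 0 1 0 0;0 0 2 0 0;0 0 3 0 0;0 0 3 0 0;0 0 3 0 0'
```

```text
clock: 12.95
ee_pos: [0.5262, -0.1684, 0.0545]
tcp_rot: [-0.697, 0.697, -0.121, 0.121]
wrist_force: [-1.3, 0.9, 0.8]
opening: 0.0166
clock: 13.45
ee_pos: [0.5267, -0.1686, 0.0522]
tcp_rot: [-0.697, 0.697, -0.12, 0.121]
wrist_force: [-1.6, 1.0, 6.5]
opening: 0.0166
```

```bash
python3 -m crank '0 0 1 0 0;0 0 2 0 0;0 0 2 0 0;0 0 2 0 0'
python3 -m crank '0 0 1 0 0;0 0 2 0 0;0 0 2 0 0;0 0 2 0 0'
python3 -m crank '0 0 1 0 0;0 0 2 0 0;0 0 2 0 0;0 0 2 0 0'
```

```text
clock: 13.85
ee_pos: [0.5271, -0.1688, 0.0506]
tcp_rot: [-0.696, 0.697, -0.12, 0.122]
wrist_force: [-3.4, 0.3, 8.3]
opening: 0.0167
clock: 14.25
ee_pos: [0.5265, -0.1686, 0.0475]
tcp_rot: [-0.697, 0.697, -0.12, 0.121]
wrist_force: [0.2, -0.2, 3.6]
opening: 0.0164
clock: 14.65
ee_pos: [0.5265, -0.1686, 0.0466]
tcp_rot: [-0.697, 0.697, -0.12, 0.121]
wrist_force: [-3.2, 1.2, 11.1]
opening: 0.0172
```

The force rose to about 8 N, dropped to 3.6 N at TCP z 47.5 mm (the snap), then rose to 11 N near the expected home height of 46.6 mm. I add a little margin and check.

```bash
python3 -m crank '0 0 0.5 0 0;0 0 1 0 0;0 0 1.5 0 0;0 0 1.5 0 0;0 0 1.5 0 0;0 0 1.5 0 0;0 0 1.5 0 0'
python3 - <<'E'
from rel import *
import pickle
for _ in range(3):
    q=robot.capture("wrist");s,M,t=tool([.5265,-.1685,.0466]);print(s["ee_pos"],s["wrist_force"],s["clock"])
pickle.dump((q,s,M),open("w6.pkl","wb"))
p=robot.capture("side")
a=cv2.resize(p["image"][130:200,215:325],(440,280),interpolation=cv2.INTER_CUBIC)
c=cv2.resize(q["image"][60:270,140:370],(460,420),interpolation=cv2.INTER_CUBIC)
o=np.zeros((420,800,3),np.uint8);o[:280,:340]=a[:,50:390];o[:,340:]=c;cv2.imwrite("pics/w6.png",o)
E
```

```text
clock: 15.35
ee_pos: [0.5265, -0.1686, 0.0465]
tcp_rot: [-0.697, 0.697, -0.12, 0.121]
wrist_force: [-5.8, 2.4, 20.5]
opening: 0.0164
[ 0.52656451 -0.16862903  0.0465589 ] [-5.5261458   2.19394549 20.24056394] 15.4
[ 0.52656111 -0.16863081  0.04654704] [-5.20059162  1.94022021 20.54297884] 15.45
[ 0.52657773 -0.16863247  0.04655729] [-6.18198243  1.61590754 20.61755527] 15.5
```

View pics/w6.png

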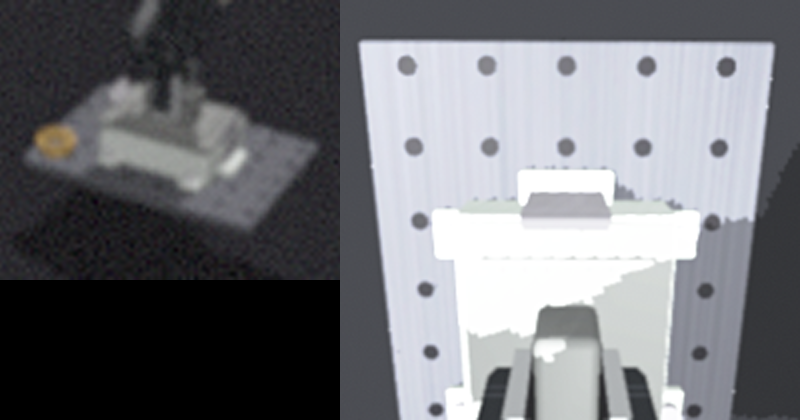

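```bash
python3 - <<'E'
from cell import robot
print(robot.sign_off());s=robot.read_state();print(s["ee_pos"],s["wrist_force"],s["opening"],s["clock"])
E
```

```text
the job is handed in; nothing more can be done
None
the job is handed in; nothing more can be done
```

The cover is on the holder and I handed the job in at about 15.5 s with the gripper still pressing it down. No verdict was reported.

**What I did:** I picked the larger grey cover off the tile by its rib and lined it up with the holder using the wrist camera. Then I pressed straight down in small steps.

**Checks that held:**
- **Snap:** the push rose to about 8 N and dropped to 3.6 N about 1 mm above home.
- **Home:** it then stopped hard at finger height 46.5 mm, where I expected 46.6 mm, with about 20 N of push. More push moved it no further.
- **Alignment:** before pressing, two separate measurements of the remaining offset agreed to about 0.3 mm. Yaw matched the holder to within about 0.5°.
- **Clip b:** the last wrist picture shows clip_b upright over the cover's end, with the cover square.

**Not confirmed:**
- **Clip a:** clip_a was hidden behind the gripper in the wrist view and blurred in the side view. That it snapped is inferred from the force drop and the final height.
- **Sideways force:** about 6 N of sideways force on the wrist remained at the end.
- **Other objects:** I touched nothing else knowingly. The last picture still shows the brass ring in place, but I did not measure the other objects again.

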